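Level the rocking deposit scale at the bottle return

ROBOT

A 6-joint arm with a two-finger parallel gripper is mounted at the origin on the work surface. World frame = base frame: x ahead of the robot, y to its left, z up, the work surface at z = 0. Lengths are in m, angles in rad, forces in N, time in s.
With the tool pointing down it reaches from about 0.4 to 0.825 m from the base axis. Payload 7 kg.
Tool frame: the origin (TCP) lies midway between the tips of the shut fingers; the grasp point (between the pads) lies 19 mm behind it; z points along the fingers, y is the line along which they close (so a half turn about z gives the same grasp; the last joint's range is limited). The gripper opens to 88 mm and grips with 3 to 60 N. Pads are 19 mm wide; open, the fingers measure 130 mm over their backs; the gripper's body (78 mm by 193 mm) begins 47 mm behind the grasp point.
Start: joints at [-0.883, 0.359, 0.012, 0, -1.224, -0.288], TCP at [0.263, -0.622, 0.227] pointing down, gripper open.
Joint ranges: [-3.07, 3.07], [-1.43, 2.12], [-1.02, 1.25], [-3.03, 1.67], [-3.05, -0], [-3.03, 3.03]. Speed limits (rad/s): [2.39, 2.39, 3.01, 3.14, 3.14, 3.14].

INTERFACE

Orientations are given as [roll, pitch, yaw] about the fixed x, y, z axes, in that order (R = Rz(yaw) Ry(pitch) Rx(roll)).
In Python, from station import monitor, viewer, arm gives the robot as it stands.
- The arm moves only by the tool move_arm, never from a script. Its argument "deltas" is a list that holds one entry, the list of rows, each a list of 7 numbers: the turn, a rotation vector about the tool's x, y, z in degrees, then the shift along the tool's x, y, z in m, then the finger opening in m, from 0 to 0.0876. A call has 1 to 12 rows; each row is the pose to reach, as a shift and turn from the pose commanded when the call began, along the tool's axes at that moment; what a row does not reach only later rows make up. A row lasts 1/12 s, in which the tool goes at most 41.7 mm and 7.16 degrees, less where a joint would pass 70% of its speed; a pose out of reach is approached as far as the arm can. A call with a gripper value outside its range is refused whole. The fingers move at their own pace and stop on an object; "force" is the grip in N (left out, the last holds). Time passes only in rows, so rows that repeat a pose let the fingers close. It gives the time, the measured TCP pose, the force and the opening at its end, in the units of the state.
- monitor.get_state(): the state, without advancing time (a new reading comes with each control period).
- viewer.grab_frame(name): name is "side" or "top" or "wrist"; returns a dict with "frame" (384x512x3 uint8, blue, green, red), "vfov" (degrees; the focal length in pixels is half the picture's height over the tangent of half this angle, whatever the lens; pixels are square), "cx", "cy" (the principal point, pixels), "D" ([k1, k2, p1, p2, k3] as OpenCV has them; the pictures are not rectified), "xyz" and "orientation" of the camera in the world; the wrist camera has in their place "hand_eye" (4x4, takes a point from camera to tool coordinates, whose origin is the TCP and whose axes are the flange's). Camera axes: x right, y down, z forward; pixel columns grow to the right and rows downward; lengths in m; the calibration is good to about 2 mm. A picture is of the moment at which its call begins: read the wrist's pose just before it. There is no depth.
- arm.job_done(): hands the job in, once; it reports no verdict.
The state is a dict: "t": time; "q": joint angles; "qd": joint speeds; "joint_efforts": joint torques, N m; "eef_pos": TCP position; "ee_rot": TCP orientation; "force": force on the tool from outside, world axes, zero at the start; "moment": the same for the moment, N m; "width": finger opening in m.
Only numpy, scipy, OpenCV 4.12 (cv2) and the standard library are available. Lean on these libraries where they do the work, as an engineer would, in place of code of your own. Each camera call takes 0.05 s, during which the arm holds its last target. There are 200 camera calls.

TASK

The bench scale at the bottle return rocks because two of its four feet do not reach their sunken tiles. Gently turn its two yellow levelling knobs (clockwise lengthens the foot) until all four feet carry roughly equal weight, it no longer rocks and it stands level. Do not shove or tip it or force its feet hard against the tiles, leave everything else alone, and let go.

Things in the scene. Friction and masses are not known exactly. Their poses are not given: they have to be found in the camera images.
- scale: grey bench scale, steel pan, low black display on its far side, 3.1 kg (+-10%), 180 x 250 mm; origin in the middle at the underside of the fixed feet, 24 mm above the table; x to the display, y left, z up. Feet at (x, y) mm: near_left (-70, 105) and far_right (70, -105) are screw feet; near_right (-70, -105) and far_left (70, 105) are fixed, on tiles of equal height: it rocks on these two
- pan (a point): centre of the top of the steel pan, 50 mm above the scale's origin, 120 x 160 mm, flat. The weight lies nearly on the line between the fixed feet, 117 mm from either screw foot: the two screw feet share the load equally once both bear, and before that the scale leans on either one
- knobtop_near_left (a point): centre of the top of the near_left yellow knob: round upright fluted grip 34 mm across, 34 mm high, just above the scale's corner; things within 50 mm end below its grip. It lies 70 mm to -x and 105 mm to +y of the scale's centre. It turns in place and does not climb. With the scale level the knob top is 104 mm above the table; the deviation found by touch is how far that corner is off level
- knobtop_far_right (a point): centre of the top of the far_right yellow knob: round upright fluted grip 34 mm across, 34 mm high, just above the scale's corner; things within 50 mm end below its grip. It lies 70 mm to +x and 105 mm to -y of the scale's centre. It turns in place and does not climb. With the scale level the knob top is 104 mm above the table; the deviation found by touch is how far that corner is off level
- knob_near_left (a joint): turning angle of the yellow knob at the near_left corner of the scale, rad, growing clockwise seen from above. Each radian lengthens the foot below it by 2.55 mm (16 mm a turn). Range 0 to 7, starts between 0.2 and 0.6. The screw has some friction (about 0.07 N m) and stays where it is left
- knob_far_right (a joint): turning angle of the yellow knob at the far_right corner of the scale, rad, growing clockwise seen from above. Each radian lengthens the foot below it by 2.55 mm (16 mm a turn). Range 0 to 7, starts between 0.2 and 0.6. The screw has some friction (about 0.07 N m) and stays where it is left
- foot_near_left: screw foot under the near_left knob; origin on the foot's axis where the steel stem enters the scale. It ends in a soft rubber pad 26 mm across that yields 1 mm for each 10 N. At the start it does not reach its tile when the scale is level: 1 to 7 mm short, different at each foot
- foot_far_right: screw foot under the far_right knob; origin on the foot's axis where the steel stem enters the scale. It ends in a soft rubber pad 26 mm across that yields 1 mm for each 10 N. At the start it does not reach its tile when the scale is level: 1 to 7 mm short, different at each foot
- foot_near_right: fixed rubber foot at the near_right corner, domed underneath, 24 mm across, 30 mm high, hard; origin at its top
- foot_far_left: fixed rubber foot at the far_left corner, domed underneath, 24 mm across, 30 mm high, hard; origin at its top
- stand: fixed grey plate under the scale, 220 x 290 x 12 mm, origin under its centre, with a black tile 56 mm square under each foot. The tiles of the fixed feet stand 12 mm above the plate; those of the screw feet have sunk by different amounts
- flat_can_a: crushed flat blue drinks can, 66 mm across, 26 mm high, loose, to be left alone; origin at its underside
- flat_can_b: crushed flat blue drinks can, 66 mm across, 20 mm high, loose, to be left alone; origin at its underside
- can: whole blue drinks can, 66 mm across, 115 mm high, loose, to be left alone; origin at its underside
- red_bottle: red detergent bottle, 64 mm across, 190 mm high, loose, to be left alone; origin at its underside
- clear_bottle: clear drinks bottle, 62 mm across, 200 mm high, loose, to be left alone; origin at its underside
- tape: roll of tape lying flat, 90 mm across, 25 mm high, loose, to be left alone; origin at its underside
- screwdriver: screwdriver lying flat, loose, to be left alone; origin at its underside

How it is judged:
At the end, for the whole second after the job is handed in: each of the four feet bears on its tile with more than 3.5 N, the scale is level within 0.012 rad (0.7 degree) and at rest (contact force between each of foot_near_left, foot_far_right, foot_near_right, foot_far_left and anything else above 3.5 N and angle between scale's own z axis and vertical below 0.012 rad and linear speed of scale below 0.01 m/s and angular speed of scale below 0.03 rad/s); the robot touches nothing.
It fails at once if a screw foot is forced against its tile with more than 25 N (contact force between any of foot_near_left, foot_far_right and anything else above 25 N).
It fails at once if the scale is shoved by more than 20 mm (distance of scale from where it was at the start of the episode above 0.02 m).
It fails at once if the scale is tipped by more than 0.08 rad (angle between scale's own z axis and vertical above 0.08 rad).
It fails at once if a bystander is moved by more than 30 mm (distance of any of flat_can_a, flat_can_b, can, red_bottle, clear_bottle, tape, screwdriver from where it was at the start of the episode above 0.03 m).
It also fails if it takes over 72 s, if anything falls off the work surface, if the arm or the gripper's body presses on something with over 40 N, if the wrist force passes 120 N, or if a joint passes its speed limit or range.

## Working session

There is one attempt and no reset: what is moved stays moved. The work goes in short steps, Python scripts to look and compute and a tool call to move; the robot and the scene stay as the last step left them, time stands still between calls to the robot, and variables do not carry over. Pictures are saved under pics/ and viewed, on a budget of 10 in all, crops included, one or two more only if the job needs it, and the job is handed in when it is done.

Besides the shell and the picture viewer there is one more tool, called after ">>>" as name(argument=value, ...) on one line, values as JSON. move_arm: Moves the arm, as the interface text tells. Its arguments: {"type":"object","properties":{"deltas":{"type":"array","items":{"type":"array","items":{"type":"array","items":{"type":"number"}}}},"force":{"type":"number"}},"required":["deltas"]}

```bash
mkdir -p pics; cat > h.py <<'E'
import numpy as np,cv2
from scipy.spatial.transform import Rotation as R
from station import monitor,viewer,arm
def cam(name):
    s=monitor.get_state(); f=viewer.grab_frame(name); im=f["frame"]
    fl=im.shape[0]/2/np.tan(np.radians(f["vfov"])/2)
    K=np.array([[fl,0,f["cx"]],[0,fl,f["cy"]],[0,0,1]]);D=np.array(f["D"],float)
    if "hand_eye" in f:
        T=np.eye(4);T[:3,:3]=R.from_euler("xyz",s["ee_rot"]).as_matrix();T[:3,3]=s["eef_pos"];T=T@np.array(f["hand_eye"])
    else:
        T=np.eye(4);o=np.array(f["orientation"]);T[:3,:3]=o if o.shape==(3,3) else R.from_euler("xyz",o).as_matrix();T[:3,3]=f["xyz"]
    return im,K,D,T
def ray(px,K,D,T):
    p=cv2.undistortPoints(np.array(px,float).reshape(-1,1,2),K,D).reshape(-1,2)
    d=np.c_[p,np.ones(len(p))]@T[:3,:3].T
    return T[:3,3],d
def onz(px,z,K,D,T):
    o,d=ray(px,K,D,T); return o+d*((z-o[2])/d[:,2])[:,None]
def proj(P,K,D,T):
    Ti=np.linalg.inv(T); return cv2.projectPoints(np.array(P,float).reshape(-1,1,3),cv2.Rodrigues(Ti[:3,:3])[0],Ti[:3,3],K,D)[0].reshape(-1,2)
def yellow(im):
    h=cv2.cvtColor(im,cv2.COLOR_BGR2HSV); m=cv2.inRange(h,(20,110,80),(36,255,255))
    n,l,st,c=cv2.connectedComponentsWithStats(m); return m,[(st[i],c[i]) for i in range(1,n) if st[i,4]>30]
E
python3 - <<'E'
from h import *
print(monitor.get_state())
for n in ("top","side"):
    im,K,D,T=cam(n); cv2.imwrite(f"pics/{n}0.png",im); print(n,K[0,0],T.round(3).tolist())
    for s,c in yellow(im)[1]: print(s,c.round(1),onz([c],.1,K,D,T).round(4))
E
```

```text
{'t': 0.0, 'q': array([-8.82909331e-01,  3.59385600e-01,  1.10456452e-02, -3.79460076e-04,
       -1.22410637e+00, -2.88131937e-01]), 'qd': array([ 1.07946382e-03,  9.46475673e-04,  2.42068042e-04, -8.49415203e-05,
        2.66028053e-04, -6.79761830e-04]), 'joint_efforts': array([ 7.48211664e-05, -5.82724750e+01,  2.93043673e+01,  6.99712202e+00,
        6.71414149e-03, -1.30416574e-04]), 'eef_pos': array([ 0.26250911, -0.62131517,  0.22561249]), 'ee_rot': array([ 3.13990930e+00, -1.26905965e-04, -2.74196672e+00]), 'force': array([-0.61895797, -0.16117831, -0.62830695]), 'moment': array([ 0.00620875, -0.05544803,  0.02980352]), 'width': 0.08763546317179349}
top 457.5243605954923 [[-0.03, -0.993, 0.112, 0.439], [-1.0, 0.029, -0.009, -0.005], [0.006, -0.113, -0.994, 1.364], [0.0, 0.0, 0.0, 1.0]]
[  0   0  47  15 576] [21.3  5.8] [[1.2003 0.7086 0.1   ]]
[473   0  39   2  57] [4.951e+02 3.000e-01] [[ 1.1803 -0.7782  0.1   ]]
[ 55  93  17  27 423] [ 63.3 106.6] [[0.8611 0.549  0.1   ]]
[294 158  13  13 122] [300.  164.2] [[ 0.6678 -0.1335  0.1   ]]
[394 193  13  18  36] [401.2 199. ] [[ 0.561  -0.4166  0.1   ]]
[243 232  13  13 125] [248.8 237.8] [[0.4662 0.0156 0.1   ]]
side 399.04538392590865 [[-0.873, -0.312, 0.375, 0.097], [-0.487, 0.591, -0.643, 0.798], [-0.021, -0.744, -0.668, 0.966], [0.0, 0.0, 0.0, 1.0]]
[    0     0   286   221 30536] [141.7  84.7] [[ 1.4866 -0.5055  0.1   ]]
[ 295   20   86  109 6028] [343.2  65.1] [[ 0.6877 -1.1593  0.1   ]]
[244 171  10  14 114] [248.3 177.3] [[ 0.6596 -0.12    0.1   ]]
[276 216  11  15 144] [281.1 223. ] [[0.4609 0.0251 0.1   ]]
[ 37 292  36  35 681] [ 54.6 307.7] [[0.8357 0.5719 0.1   ]]
```

View pics/top0.png

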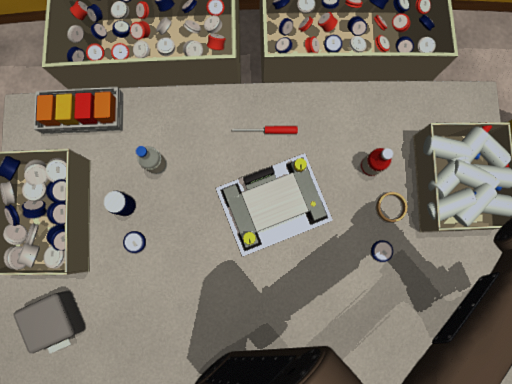

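View pics/side0.png

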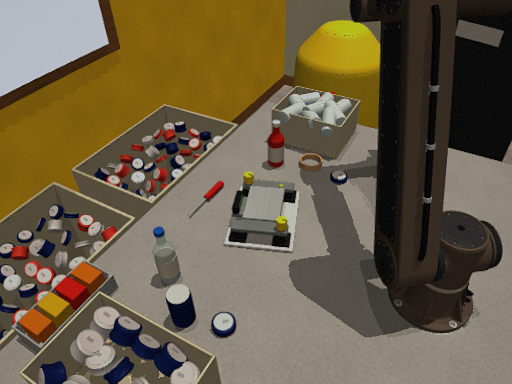

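The top view shows the scale at centre, with yellow knobs at (300,164) = far_right and (249,238) = near_left. Their spacing is 0.251 m against 0.252 m expected. The side view agrees.

```bash
cat >> h.py <<'E'
def go(target,yaw,s=None):
    s=s or monitor.get_state(); M=R.from_euler("xyz",s["ee_rot"]); p=s["eef_pos"]
    G=R.from_euler("xyz",[np.pi,0,yaw])
    print("turn deg",np.degrees((M.inv()*G).as_rotvec()).round(2),"shift",M.inv().apply(np.array(target)-p).round(4))
def pre(): 
    s=monitor.get_state(); print("t",round(s["t"],2),"p",s["eef_pos"].round(4),"rpy",np.array(s["ee_rot"]).round(4),"q",s["q"].round(3),"F",s["force"].round(2),"M",s["moment"].round(3),"w",round(s["width"],4))
E
python3 - <<'E'
from h import *
f=viewer.grab_frame("wrist"); print(np.array(f["hand_eye"]).round(3).tolist(),f["vfov"])
im,K,D,T=cam("top")
B=[c for s,c in yellow(im)[1] if s[2]==13 and s[3]==13]; print(onz(B,.104,K,D,T))
im2,K2,D2,T2=cam("side")
B2=[c for s,c in yellow(im2)[1] if s[2] in(10,11)]
for a,b in zip(B,B2):
    o,d=ray([a],K,D,T);o2,d2=ray([b],K2,D2,T2);d=d[0];d2=d2[0]
    x=np.linalg.lstsq(np.c_[d,-d2],o2-o,rcond=None)[0];print(o+d*x[0],o2+d2*x[1])
go([.6,-.06,.30],-.2)
E
```

```text
[[0.0, -0.963, -0.27, 0.073], [1.0, 0.0, 0.001, -0.001], [-0.001, -0.27, 0.963, -0.159], [0.0, 0.0, 0.0, 1.0]] 66.86575644142195
[[ 0.66710588 -0.13313405  0.104     ]
 [ 0.46609865  0.01556436  0.104     ]]
[ 0.670433   -0.13499458  0.0856355 ] [ 0.66892416 -0.13573202  0.08543685]
[0.46642073 0.01581217 0.08914102] [0.46550701 0.01541124 0.08911452]
turn deg [ 2.0000e-02  5.0000e-02 -1.4564e+02] shift [-0.5293  0.3861 -0.0736]
```

>>> move_arm(deltas=[[[0,0,-7,0,0,-0.04,0.0876],[0,0,-14,0,0,-0.074,0.0876],[0,0,-21,-0.04,0.03,-0.074,0.0876],[0,0,-83,-0.529,0.386,-0.074,0.0876],[0,0,-83,-0.529,0.386,-0.074,0.0876],[0,0,-83,-0.529,0.386,-0.074,0.0876],[0,0,-83,-0.529,0.386,-0.074,0.0876],[0,0,-83,-0.529,0.386,-0.074,0.0876],[0,0,-83,-0.529,0.386,-0.074,0.0876],[0,0,-83,-0.529,0.386,-0.074,0.0876],[0,0,-83,-0.529,0.386,-0.074,0.0876],[0,0,-83,-0.529,0.386,-0.074,0.0876]]])

```text
t: 1.25
eef_pos: [0.4775, -0.2624, 0.3009]
ee_rot: [-3.141, -0.0, -1.286]
force: [1.0, -0.9, 0.1]
width: 0.0878
```

```bash
python3 -c "
from h import *
pre();go([.6,-.06,.30],-.2)"
```

```text
t 1.25 p [ 0.4775 -0.2624  0.3009] rpy [-3.1409e+00 -2.0000e-04 -1.2863e+00] q [-0.143  0.102 -0.156 -0.    -1.312  0.427] F [ 1.02 -0.86  0.13] M [-0.112  0.039 -0.029] w 0.0878
turn deg [-3.000e-02 -3.000e-02 -6.224e+01] shift [-0.1599 -0.1743  0.001 ]
```

>>> move_arm(deltas=[[[0,0,-7,-0.027,-0.029,0,0.0876],[0,0,-14,-0.054,-0.058,0,0.0876],[0,0,-21,-0.081,-0.087,0,0.0876],[0,0,-28,-0.108,-0.116,0,0.0876],[0,0,-35,-0.13,-0.145,0,0.0876],[0,0,-42,-0.15,-0.165,0,0.0876],[0,0,-49,-0.16,-0.174,0,0.0876],[0,0,-56,-0.16,-0.174,0,0.0876],[0,0,-62,-0.16,-0.174,0,0.0876],[0,0,-62,-0.16,-0.174,0,0.0876],[0,0,-62,-0.16,-0.174,0,0.0876]]])

```text
t: 2.17
eef_pos: [0.6004, -0.0628, 0.3005]
ee_rot: [3.142, 0.0, -0.214]
force: [-0.7, 0.1, 0.3]
width: 0.0876
```

```bash
python3 - <<'E'
from h import *
pre()
im,K,D,T=cam("wrist");cv2.imwrite("pics/w1.png",im);np.savez("w1.npz",im=im,K=K,D=D,T=T)
for s,c in yellow(im)[1]: print(s,c.round(1),onz([c],.09,K,D,T).round(4),onz([c],.104,K,D,T).round(4))
E
```

```text
t 2.17 p [ 0.6004 -0.0628  0.3005] rpy [ 3.1415e+00  2.0000e-04 -2.1430e-01] q [ 0.219  0.204 -0.034 -0.    -1.333  1.137] F [-0.71  0.05  0.28] M [-0.051  0.176 -0.004] w 0.0876
[285  91  30  29 699] [299.9 105.2] [[ 0.6703 -0.1358  0.09  ]] [[ 0.6703 -0.1337  0.104 ]]
[470 122  37  56 287] [492.2 147. ] [[ 0.5684 -0.3803  0.09  ]] [[ 0.5723 -0.3689  0.104 ]]
[455 131  14  44 119] [459.7 151.9] [[ 0.571  -0.3337  0.09  ]] [[ 0.5748 -0.324   0.104 ]]
[330 176  12  11  96] [335.7 181.2] [[ 0.5665 -0.1651  0.09  ]] [[ 0.5705 -0.1618  0.104 ]]
[419 267   5  14  52] [420.6 273.7] [[ 0.4012 -0.271   0.09  ]] [[ 0.4114 -0.2638  0.104 ]]
[209 280  24  10 175] [220.7 283.7] [[0.4503 0.0191 0.09  ]] [[0.4587 0.0154 0.104 ]]
```

View pics/w1.png

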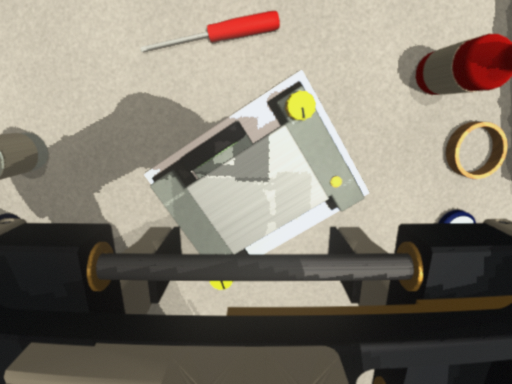

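The wrist view shows the far_right knob at (300,105), which gives (0.670,-0.135). near_left is half hidden by the gripper at (221,284). The top view gives the scale centre as about (0.568,-0.060). Next I'll touch the pan centre with shut fingers as a height reference (74 mm).

```bash
python3 -c "
from h import *
go([.568,-.0595,.0800],-.2143)"
```

```text
turn deg [ 0.    0.01 -0.04] shift [-0.0323  0.0035  0.2205]
```

>>> move_arm(deltas=[[[0,0,0,-0.032,0.0035,0.035,0],[0,0,0,-0.032,0.0035,0.07,0],[0,0,0,-0.032,0.0035,0.105,0],[0,0,0,-0.032,0.0035,0.135,0],[0,0,0,-0.032,0.0035,0.165,0],[0,0,0,-0.032,0.0035,0.19,0],[0,0,0,-0.032,0.0035,0.205,0],[0,0,0,-0.032,0.0035,0.215,0],[0,0,0,-0.032,0.0035,0.22,0],[0,0,0,-0.032,0.0035,0.22,0],[0,0,0,-0.032,0.0035,0.22,0],[0,0,0,-0.032,0.0035,0.22,0]]], force=10)

```text
t: 3.22
eef_pos: [0.5693, -0.0595, 0.0818]
ee_rot: [-3.141, -0.002, -0.211]
force: [-0.2, -0.7, -0.4]
width: 0.0129
```

```bash
python3 -c "
from h import *
pre()"
```

```text
t 3.22 p [ 0.5693 -0.0595  0.0818] rpy [-3.1409e+00 -2.0000e-03 -2.1150e-01] q [ 0.238  0.326 -0.403  0.    -0.84   1.121] F [-0.24 -0.66 -0.45] M [-0.115  0.154 -0.046] w 0.0129
```

>>> move_arm(deltas=[[[0,0,0,0,0,0.002,0],[0,0,0,0,0,0.004,0],[0,0,0,0,0,0.005,0],[0,0,0,0,0,0.006,0],[0,0,0,0,0,0.006,0],[0,0,0,0,0,0.006,0]]])

```text
t: 3.72
eef_pos: [0.5684, -0.0596, 0.0745]
ee_rot: [3.142, 0.0, -0.211]
force: [-0.5, -0.5, -0.1]
width: 0.0005
```

>>> move_arm(deltas=[[[0,0,0,0,0,0.0005,0],[0,0,0,0,0,0.001,0],[0,0,0,0,0,0.001,0],[0,0,0,0,0,0.001,0]]])

```text
t: 4.05
eef_pos: [0.5685, -0.0595, 0.0738]
ee_rot: [-3.142, -0.0, -0.211]
force: [-1.6, 0.1, 4.3]
width: 0.0005
```

```bash
python3 -c "
from h import *
pre()"
```

```text
t 4.05 p [ 0.5685 -0.0595  0.0738] rpy [-3.1416e+00 -3.0000e-04 -2.1090e-01] q [ 0.238  0.336 -0.411  0.    -0.824  1.122] F [-1.63  0.06  4.27] M [ 0.047  0.551 -0.007] w 0.0005
```

```bash
python3 -c "
from h import *
go([.670,-.1345,.116],-.2109)"
```

```text
turn deg [-0.   -0.02 -0.  ] shift [ 0.1149  0.0521 -0.0421]
```

>>> move_arm(deltas=[[[0,0,0,0,0,-0.03,0],[0,0,0,0.01,0.005,-0.045,0],[0,0,0,0.04,0.02,-0.045,0],[0,0,0,0.075,0.035,-0.045,0],[0,0,0,0.1,0.046,-0.043,0],[0,0,0,0.115,0.052,-0.042,0],[0,0,0,0.115,0.052,-0.042,0],[0,0,0,0.115,0.052,-0.042,0],[0,0,0,0.115,0.052,-0.04,0],[0,0,0,0.115,0.052,-0.038,0]]])

```text
t: 4.88
eef_pos: [0.6694, -0.134, 0.1116]
ee_rot: [-3.141, 0.0, -0.211]
force: [-0.6, 0.2, 0.1]
width: 0.0005
```

>>> move_arm(deltas=[[[0,0,0,0,0,0.001,0],[0,0,0,0,0,0.002,0],[0,0,0,0,0,0.003,0],[0,0,0,0,0,0.004,0],[0,0,0,0,0,0.004,0]]])

```text
t: 5.3
eef_pos: [0.6698, -0.1343, 0.1075]
ee_rot: [-3.142, 0.0, -0.211]
force: [-0.0, 0.1, -0.0]
width: 0.0005
```

>>> move_arm(deltas=[[[0,0,0,0,0,0.001,0],[0,0,0,0,0,0.002,0],[0,0,0,0,0,0.003,0],[0,0,0,0,0,0.003,0]]])

```text
t: 5.63
eef_pos: [0.6698, -0.1345, 0.1042]
ee_rot: [3.142, 0.0, -0.211]
force: [0.1, -0.4, 0.4]
width: 0.0002
```

>>> move_arm(deltas=[[[0,0,0,0,0,0.0005,0],[0,0,0,0,0,0.001,0],[0,0,0,0,0,0.001,0]]])

```text
t: 5.88
eef_pos: [0.6699, -0.1345, 0.1034]
ee_rot: [3.142, 0.0, -0.211]
force: [-0.2, 0.3, 0.7]
width: 0.0006
```

>>> move_arm(deltas=[[[0,0,0,0,0,0.0005,0],[0,0,0,0,0,0.001,0],[0,0,0,0,0,0.001,0]]])

```text
t: 6.13
eef_pos: [0.67, -0.1345, 0.1025]
ee_rot: [3.142, -0.0, -0.211]
force: [-0.3, -0.1, -0.7]
width: 0.0003
```

>>> move_arm(deltas=[[[0,0,0,0,0,0.0005,0],[0,0,0,0,0,0.001,0],[0,0,0,0,0,0.001,0]]])

```text
t: 6.38
eef_pos: [0.6703, -0.1346, 0.102]
ee_rot: [3.142, -0.001, -0.211]
force: [-0.9, 0.6, 4.1]
width: 0.0005
```

>>> move_arm(deltas=[[[0,0,0,0,0,0.0005,0],[0,0,0,0,0,0.001,0],[0,0,0,0,0,0.001,0]]])

```text
t: 6.63
eef_pos: [0.6706, -0.1347, 0.1015]
ee_rot: [3.141, -0.001, -0.211]
force: [-1.6, 1.4, 7.6]
width: 0.0005
```

>>> move_arm(deltas=[[[0,0,0,0,0,0.0005,0],[0,0,0,0,0,0.001,0],[0,0,0,0,0,0.001,0]]])

```text
t: 6.88
eef_pos: [0.6708, -0.1347, 0.1011]
ee_rot: [3.141, -0.002, -0.211]
force: [-2.1, 0.4, 8.9]
width: 0.0004
```

```bash
python3 -c "
from h import *
go([.466,.0156,.114],-.2109)"
```

```text
turn deg [ 0.01 -0.13  0.02] shift [-0.2317 -0.1042 -0.0134]
```

>>> move_arm(deltas=[[[0,0,0,0,0,-0.01,0],[0,0,0,0,0,-0.03,0],[0,0,0,-0.03,-0.014,-0.035,0],[0,0,0,-0.065,-0.03,-0.035,0],[0,0,0,-0.1,-0.045,-0.035,0],[0,0,0,-0.135,-0.06,-0.035,0],[0,0,0,-0.17,-0.076,-0.03,0],[0,0,0,-0.2,-0.09,-0.025,0],[0,0,0,-0.22,-0.1,-0.018,0],[0,0,0,-0.231,-0.104,-0.013,0],[0,0,0,-0.231,-0.104,-0.01,0],[0,0,0,-0.231,-0.104,-0.01,0]]])

```text
t: 7.88
eef_pos: [0.4656, 0.0159, 0.1096]
ee_rot: [-3.142, 0.0, -0.21]
force: [0.4, 0.1, 0.1]
width: 0.0006
```

>>> move_arm(deltas=[[[0,0,0,0,0,0.001,0],[0,0,0,0,0,0.002,0],[0,0,0,0,0,0.003,0],[0,0,0,0,0,0.004,0],[0,0,0,0,0,0.004,0]]])

```text
t: 8.3
eef_pos: [0.466, 0.0152, 0.1052]
ee_rot: [3.141, 0.0, -0.212]
force: [0.2, -0.0, -0.3]
width: 0.0003
```

>>> move_arm(deltas=[[[0,0,0,0,0,0.001,0],[0,0,0,0,0,0.002,0],[0,0,0,0,0,0.002,0]]])

```text
t: 8.55
eef_pos: [0.4658, 0.0155, 0.1033]
ee_rot: [3.141, 0.0, -0.211]
force: [-0.2, 0.2, 0.1]
width: 0.0004
```

>>> move_arm(deltas=[[[0,0,0,0,0,0.0005,0],[0,0,0,0,0,0.001,0],[0,0,0,0,0,0.001,0]]])

```text
t: 8.8
eef_pos: [0.4659, 0.0156, 0.1025]
ee_rot: [-3.142, 0.0, -0.211]
force: [-0.2, 0.0, -0.2]
width: 0.0003
```

>>> move_arm(deltas=[[[0,0,0,0,0,0.0005,0],[0,0,0,0,0,0.001,0],[0,0,0,0,0,0.001,0]]])

```text
t: 9.05
eef_pos: [0.4659, 0.0156, 0.1018]
ee_rot: [-3.142, -0.0, -0.211]
force: [-3.4, 0.9, 5.6]
width: 0.0007
```

>>> move_arm(deltas=[[[0,0,0,0,0,0.0005,0],[0,0,0,0,0,0.001,0],[0,0,0,0,0,0.001,0]]])

```text
t: 9.3
eef_pos: [0.4657, 0.0157, 0.1013]
ee_rot: [-3.142, 0.0, -0.211]
force: [-6.1, 1.3, 11.6]
width: 0.0006
```

>>> move_arm(deltas=[[[0,0,0,0,0,-0.015,0.065],[0,0,0,0,0,-0.03,0.065],[0,0,0,0,0,-0.03,0.065],[0,0,0,0,0,-0.03,0.065],[0,0,0,0,0,-0.03,0.065],[0,0,0,0,0,-0.03,0.065],[0,0,0,0,0,-0.03,0.065],[0,0,0,0,0,-0.02,0.065],[0,0,0,0,0,-0.01,0.065],[0,0,0,0,0,0.005,0.065],[0,0,0,0,0,0.015,0.065],[0,0,0,0,0,0.02,0.065]]], force=8)

```text
t: 10.3
eef_pos: [0.4649, 0.0152, 0.0789]
ee_rot: [3.14, 0.002, -0.211]
force: [0.3, -0.1, -1.1]
width: 0.0647
```

```bash
python3 - <<'E'
from h import *
pre()
im,K,D,T=cam("wrist");cv2.imwrite("pics/w2.png",im)
for s,c in yellow(im)[1]: print(s,c.round(1),onz([c],.104,K,D,T).round(4))
E
```

```text
t 10.3 p [0.4649 0.0152 0.0789] rpy [ 3.1401e+00  2.3000e-03 -2.1140e-01] q [ 0.457  0.173 -0.632 -0.    -0.768  0.902] F [ 0.31 -0.11 -1.09] M [-0.126  0.216 -0.059] w 0.0647
[ 222  209   67   47 2468] [255.2 234.7] [[0.4791 0.0107 0.104 ]]
[236 280  39   8 189] [254.3 282.7] [[0.4524 0.0168 0.104 ]]
```

View pics/w2.png

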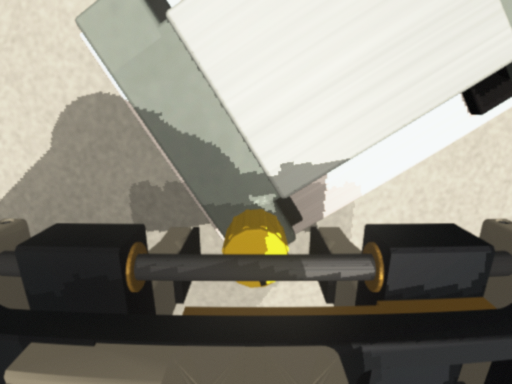

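The knob sits between the fingers, at about (255,256), well centred. I'll close gently.

>>> move_arm(deltas=[[[0,0,0,0,0,0,0.05],[0,0,0,0,0,0,0.04],[0,0,0,0,0,0,0.03],[0,0,0,0,0,0,0.03],[0,0,0,0,0,0,0.03],[0,0,0,0,0,0,0.03],[0,0,0,0,0,0,0.03],[0,0,0,0,0,0,0.03]]], force=10)

```text
t: 11.02
eef_pos: [0.4656, 0.0151, 0.0806]
ee_rot: [3.141, 0.0, -0.211]
force: [-0.0, -5.4, -0.5]
width: 0.0336
```

```bash
python3 - <<'E'
from h import *
pre()
im,K,D,T=cam("wrist")
print(onz([[255.5,256]],.1025,K,D,T).round(4)); cv2.imwrite("pics/w3.png",im)
E
```

```text
t 11.02 p [0.4656 0.0151 0.0806] rpy [ 3.1409e+00  3.0000e-04 -2.1120e-01] q [ 0.457  0.171 -0.631  0.    -0.77   0.902] F [-0.02 -5.38 -0.51] M [-1.726 -0.034  0.045] w 0.0336
[[0.4666 0.0132 0.1025]]
```

>>> move_arm(deltas=[[[0,0,0,0.0004,0.0006,0,0.03],[0,0,0,0.0008,0.001,0,0.03],[0,0,0,0.0008,0.001,0,0.03]]])

```text
t: 11.32
eef_pos: [0.4657, 0.0148, 0.0805]
ee_rot: [-3.141, 0.001, -0.212]
force: [-6.1, 1.7, 3.4]
width: 0.0337
```

>>> move_arm(deltas=[[[0,0,4,0,0,-0.0002,0.03],[0,0,8,0,0,-0.0003,0.03],[0,0,12,0,0,-0.0005,0.03],[0,0,16,0,0,-0.0007,0.03],[0,0,20,0,0,-0.0009,0.03],[0,0,20,0,0,-0.0009,0.03]]])

```text
t: 11.82
eef_pos: [0.4662, 0.015, 0.0814]
ee_rot: [-3.141, 0.001, -0.563]
force: [-2.7, 2.1, 0.4]
width: 0.0338
```

```bash
python3 -c "
from h import *
pre()"
```

```text
t 11.82 p [0.4662 0.015  0.0814] rpy [-3.1411e+00  7.0000e-04 -5.6350e-01] q [ 0.455  0.17  -0.628 -0.001 -0.772  0.553] F [-2.74  2.07  0.44] M [ 0.888  1.255 -0.109] w 0.0338
```

>>> move_arm(deltas=[[[0,0,4,0,0,-0.0002,0.03],[0,0,8,0,0,-0.0003,0.03],[0,0,12,0,0,-0.0005,0.03],[0,0,16,0,0,-0.0007,0.03],[0,0,20,0,0,-0.0009,0.03],[0,0,24,0,0,-0.0011,0.03],[0,0,28,0,0,-0.0012,0.03],[0,0,33,0,0,-0.0014,0.03],[0,0,33,0,0,-0.0014,0.03]]])

```text
t: 12.57
eef_pos: [0.4667, 0.015, 0.0823]
ee_rot: [-3.141, 0.001, -1.138]
force: [2.6, 2.4, -9.4]
width: 0.0337
```

```bash
python3 -c "
from h import *
pre()"
```

```text
t 12.57 p [0.4667 0.015  0.0823] rpy [-3.1411e+00  7.0000e-04 -1.1380e+00] q [ 0.455  0.17  -0.627 -0.001 -0.774 -0.021] F [ 2.64  2.37 -9.4 ] M [ 1.008 -0.489 -0.024] w 0.0337
```

>>> move_arm(deltas=[[[0,0,33,0,0,0.0005,0.05],[0,0,0,0,0,0.0005,0.065],[0,0,0,0,0,0.0005,0.065],[0,0,0,0,0,-0.005,0.065],[0,0,0,0,0,-0.03,0.065],[0,0,0,0,0,-0.045,0.065],[0,0,0,0,0,-0.05,0.065],[0,0,0,0,0,-0.05,0.065]]])

```text
t: 13.23
eef_pos: [0.4676, 0.0148, 0.1347]
ee_rot: [-3.138, -0.0, -1.135]
force: [0.3, 0.2, -0.6]
width: 0.0651
```

```bash
python3 -c "
from h import *
pre();go([.6695,-.1345,.130],-.5)
im,K,D,T=cam('wrist');cv2.imwrite('pics/w4.png',im)"
```

```text
t 13.23 p [0.4676 0.0148 0.1347] rpy [-3.1379e+00 -2.0000e-04 -1.1353e+00] q [ 0.454  0.099 -0.563  0.    -0.906 -0.019] F [ 0.31  0.24 -0.63] M [ 0.003  0.157 -0.041] w 0.0651
turn deg [ -0.2   -0.08 -36.4 ] shift [ 0.2206 -0.12    0.0052]
```

I mistakenly put a 33° turn in the first row of that release move, so the knob may have been nudged by a few degrees. I'll measure the corner again by touch rather than trust the angle.

>>> move_arm(deltas=[[[0,0,0,-0.001,0,0,0],[0,0,0,-0.001,0,0,0],[0,0,0,-0.001,0,0,0],[0,0,0,-0.001,0,0,0],[0,0,0,-0.001,0,0,0],[0,0,0,-0.001,0,0,0],[0,0,0,-0.001,0,0.01,0],[0,0,0,-0.001,0,0.02,0],[0,0,0,-0.001,0,0.024,0],[0,0,0,-0.001,0,0.026,0],[0,0,0,-0.001,0,0.026,0],[0,0,0,-0.001,0,0.026,0]]])

```text
t: 14.28
eef_pos: [0.4663, 0.0154, 0.1071]
ee_rot: [-3.141, -0.0, -1.136]
force: [-0.3, 0.7, -0.2]
width: 0.0008
```

>>> move_arm(deltas=[[[0,0,0,0,0,0.0005,0],[0,0,0,0,0,0.001,0],[0,0,0,0,0,0.0015,0],[0,0,0,0,0,0.0015,0]]])

```text
t: 14.62
eef_pos: [0.4661, 0.0154, 0.1055]
ee_rot: [-3.141, 0.0, -1.136]
force: [0.1, 0.1, 0.4]
width: 0.0004
```

>>> move_arm(deltas=[[[0,0,0,0,0,0.0005,0],[0,0,0,0,0,0.001,0],[0,0,0,0,0,0.001,0]]])

```text
t: 14.87
eef_pos: [0.466, 0.0154, 0.1044]
ee_rot: [3.142, 0.0, -1.136]
force: [-1.1, 0.8, 1.7]
width: 0.0005
```

>>> move_arm(deltas=[[[0,0,0,0,0,0.0005,0],[0,0,0,0,0,0.001,0],[0,0,0,0,0,0.001,0]]])

```text
t: 15.12
eef_pos: [0.4657, 0.0154, 0.1037]
ee_rot: [3.141, 0.0, -1.136]
force: [-5.0, 1.2, 9.2]
width: 0.0004
```

>>> move_arm(deltas=[[[0,0,0,0,0,-0.02,0.065],[0,0,0,0,0,-0.035,0.065],[0,0,0,0.03,-0.016,-0.037,0.065],[0,0,0,0.06,-0.033,-0.037,0.065],[0,0,0,0.09,-0.05,-0.037,0.065],[0,0,0,0.12,-0.066,-0.037,0.065],[0,0,0,0.15,-0.083,-0.037,0.065],[0,0,0,0.18,-0.099,-0.037,0.065],[0,0,0,0.205,-0.113,-0.037,0.065],[0,0,0,0.222,-0.1215,-0.037,0.065],[0,0,0,0.222,-0.1215,-0.037,0.065],[0,0,0,0.222,-0.1215,-0.037,0.065]]])

```text
t: 16.12
eef_pos: [0.6698, -0.1357, 0.139]
ee_rot: [3.14, 0.001, -1.138]
force: [-0.7, -0.2, -0.3]
width: 0.0646
```

```bash
python3 - <<'E'
from h import *
pre()
im,K,D,T=cam("wrist");cv2.imwrite("pics/w5.png",im)
for s,c in yellow(im)[1]: print(s,c.round(1))
E
```

```text
t 16.12 p [ 0.6698 -0.1357  0.139 ] rpy [ 3.1402e+00  6.0000e-04 -1.1377e+00] q [ 0.085  0.434 -0.08  -0.    -1.059  0.349] F [-0.66 -0.19 -0.33] M [ 0.001  0.209 -0.053] w 0.0646
[472   0  40  26 130] [494.4  18. ]
[ 230  187   49   55 2015] [253.6 214.6]
[380 213  17  12 143] [388.1 218.6]
```

View pics/w5.png

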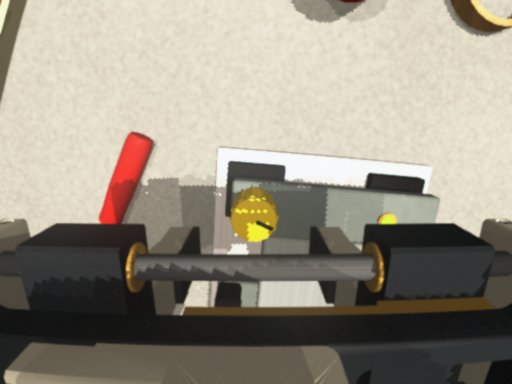

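The knob top shows at about (254.5,218), with the fingers straddling it and the screwdriver well below.

```bash
python3 - <<'E'
from h import *
im,K,D,T=cam("wrist")
P=onz([[254.5,218]],.1035,K,D,T)[0];print(P); pre(); go([P[0],P[1],.081],-1.1377)
E
```

```text
[ 0.66957478 -0.1372486   0.1035    ]
t 16.22 p [ 0.6691 -0.1346  0.1399] rpy [ 3.1408e+00  5.0000e-04 -1.1363e+00] q [ 0.086  0.431 -0.081 -0.    -1.059  0.348] F [-1.38 -0.14  0.17] M [-0.001  0.155 -0.013] w 0.0653
turn deg [0.04 0.03 0.08] shift [0.0026 0.0007 0.0589]
```

>>> move_arm(deltas=[[[0,0,0,0.0012,0.0003,0.02,0.065],[0,0,0,0.0012,0.0003,0.04,0.06],[0,0,0,0.0012,0.0003,0.052,0.05],[0,0,0,0.0012,0.0003,0.059,0.045],[0,0,0,0.0012,0.0003,0.059,0.04],[0,0,0,0.0012,0.0003,0.059,0.03],[0,0,0,0.0012,0.0003,0.059,0.03],[0,0,0,0.0012,0.0003,0.059,0.03],[0,0,0,0.0012,0.0003,0.059,0.03],[0,0,0,0.0012,0.0003,0.059,0.03]]], force=9)

```text
t: 17.05
eef_pos: [0.6706, -0.136, 0.0823]
ee_rot: [-3.14, -0.001, -1.136]
force: [-0.1, 0.9, 1.2]
width: 0.0336
```

```bash
python3 -c "
from h import *
pre()"
```

```text
t 17.05 p [ 0.6706 -0.136   0.0823] rpy [-3.1400e+00 -7.0000e-04 -1.1359e+00] q [ 0.084  0.484 -0.14   0.    -0.945  0.351] F [-0.15  0.91  1.2 ] M [ 0.373  0.066 -0.003] w 0.0336
```

>>> move_arm(deltas=[[[0,0,4,0,0,0,0.03],[0,0,8,0,0,0,0.03],[0,0,12,0,0,0,0.03],[0,0,16,0,0,0,0.03],[0,0,20,0,0,0,0.03],[0,0,24,0,0,0,0.03],[0,0,28,0,0,0,0.03],[0,0,28,0,0,0,0.03]]])

```text
t: 17.72
eef_pos: [0.67, -0.136, 0.0827]
ee_rot: [-3.141, -0.0, -1.629]
force: [-3.1, 2.0, 7.2]
width: 0.0339
```

```bash
python3 -c "
from h import *
pre()"
```

```text
t 17.72 p [ 0.67   -0.136   0.0827] rpy [-3.1411 -0.     -1.6289] q [ 0.084  0.483 -0.14   0.    -0.947 -0.142] F [-3.08  1.98  7.24] M [ 0.731  1.278 -0.084] w 0.0339
```

>>> move_arm(deltas=[[[0,0,0,0,0,-0.0006,0.03],[0,0,4,0,0,-0.0008,0.03],[0,0,8,0,0,-0.001,0.03],[0,0,12,0,0,-0.0012,0.03],[0,0,16,0,0,-0.0013,0.03],[0,0,20,0,0,-0.0014,0.03],[0,0,24,0,0,-0.0015,0.03],[0,0,24,0,0,-0.0015,0.03]]])

```text
t: 18.38
eef_pos: [0.6691, -0.1359, 0.0834]
ee_rot: [3.14, -0.0, -2.048]
force: [-3.8, 2.3, 5.7]
width: 0.0335
```

```bash
python3 -c "
from h import *
pre()"
```

```text
t 18.38 p [ 0.6691 -0.1359  0.0834] rpy [ 3.1403e+00 -4.0000e-04 -2.0481e+00] q [ 0.084  0.482 -0.14  -0.    -0.95  -0.561] F [-3.81  2.29  5.65] M [ 0.885  1.627 -0.056] w 0.0335
```

Now I'll release without turning, lift clear, shut the fingers and touch this knob again.

>>> move_arm(deltas=[[[0,0,0,0,0,0,0.05],[0,0,0,0,0,0,0.06],[0,0,0,0,0,0,0.065],[0,0,0,0,0,-0.01,0.065],[0,0,0,0,0,-0.035,0.065],[0,0,0,0,0,-0.045,0.06],[0,0,0,0,0,-0.05,0],[0,0,0,0,0,-0.05,0],[0,0,0,0,0,-0.05,0],[0,0,0,0,0,-0.05,0],[0,0,0,0,0,-0.05,0],[0,0,0,0,0,-0.05,0]]])

```text
t: 19.38
eef_pos: [0.6695, -0.136, 0.1319]
ee_rot: [3.14, -0.001, -2.044]
force: [-0.3, -0.5, -0.2]
width: 0.0256
```

>>> move_arm(deltas=[[[0,0,0,0,0,0.005,0],[0,0,0,0,0,0.01,0],[0,0,0,0,0,0.015,0],[0,0,0,0,0,0.02,0],[0,0,0,0,0,0.024,0],[0,0,0,0,0,0.026,0],[0,0,0,0,0,0.027,0],[0,0,0,0,0,0.027,0],[0,0,0,0,0,0.027,0]]])

```text
t: 20.13
eef_pos: [0.6701, -0.1361, 0.106]
ee_rot: [-3.141, 0.0, -2.044]
force: [-1.0, -0.5, 0.1]
width: 0.0007
```

```bash
python3 -c "
from h import *
pre()"
```

```text
t 20.13 p [ 0.6701 -0.1361  0.106 ] rpy [-3.1413e+00  1.0000e-04 -2.0436e+00] q [ 0.084  0.462 -0.116  0.    -0.992 -0.557] F [-0.96 -0.51  0.09] M [0.027 0.071 0.014] w 0.0007
```

>>> move_arm(deltas=[[[0,0,0,0,0,0.0005,0],[0,0,0,0,0,0.001,0],[0,0,0,0,0,0.001,0],[0,0,0,0,0,0.001,0]]])

```text
t: 20.47
eef_pos: [0.67, -0.1361, 0.105]
ee_rot: [-3.141, 0.0, -2.044]
force: [-0.2, -0.4, -0.5]
width: 0.0006
```

>>> move_arm(deltas=[[[0,0,0,0,0,0.0005,0],[0,0,0,0,0,0.0005,0],[0,0,0,0,0,0.0005,0]]])

```text
t: 20.72
eef_pos: [0.67, -0.1361, 0.1044]
ee_rot: [3.142, -0.0, -2.044]
force: [0.8, -0.3, -0.4]
width: 0.0
```

>>> move_arm(deltas=[[[0,0,0,0,0,0.0005,0],[0,0,0,0,0,0.0005,0],[0,0,0,0,0,0.0005,0]]])

```text
t: 20.97
eef_pos: [0.6701, -0.1361, 0.104]
ee_rot: [-3.141, 0.0, -2.044]
force: [-0.3, -0.3, 0.8]
width: 0.0004
```

>>> move_arm(deltas=[[[0,0,0,0,0,0.0005,0],[0,0,0,0,0,0.0005,0],[0,0,0,0,0,0.0005,0]]])

```text
t: 21.22
eef_pos: [0.6702, -0.1361, 0.1038]
ee_rot: [-3.141, 0.0, -2.044]
force: [-1.2, 0.3, 3.3]
width: 0.0009
```

>>> move_arm(deltas=[[[0,0,0,0,0,0.0005,0],[0,0,0,0,0,0.0005,0],[0,0,0,0,0,0.0005,0],[0,0,0,0,0,0.0005,0]]])

```text
t: 21.55
eef_pos: [0.6703, -0.1361, 0.1035]
ee_rot: [-3.141, 0.0, -2.043]
force: [-0.7, 0.6, 6.0]
width: 0.0007
```

>>> move_arm(deltas=[[[0,0,0,0,0,0.0005,0],[0,0,0,0,0,0.0005,0],[0,0,0,0,0,0.0005,0],[0,0,0,0,0,0.0005,0]]])

```text
t: 21.88
eef_pos: [0.6704, -0.1361, 0.1033]
ee_rot: [-3.14, 0.0, -2.043]
force: [-0.7, 0.0, 7.6]
width: 0.0004
```

>>> move_arm(deltas=[[[0,0,0,0,0,0.0005,0],[0,0,0,0,0,0.0005,0],[0,0,0,0,0,0.0005,0],[0,0,0,0,0,0.0005,0]]])

```text
t: 22.22
eef_pos: [0.6705, -0.1362, 0.1032]
ee_rot: [-3.14, 0.0, -2.043]
force: [-1.8, 1.6, 8.8]
width: 0.0001
```

>>> move_arm(deltas=[[[0,0,0,0,0,-0.01,0],[0,0,0,0,0,-0.03,0],[0,0,0,-0.006,0.035,-0.035,0],[0,0,0,-0.012,0.07,-0.035,0],[0,0,0,-0.018,0.105,-0.035,0],[0,0,0,-0.024,0.14,-0.035,0],[0,0,0,-0.03,0.175,-0.03,0],[0,0,0,-0.035,0.21,-0.02,0],[0,0,0,-0.04,0.24,-0.012,0],[0,0,0,-0.042,0.2506,-0.007,0],[0,0,0,-0.042,0.2506,-0.006,0],[0,0,0,-0.042,0.2506,-0.006,0]]])

```text
t: 23.22
eef_pos: [0.4662, 0.0159, 0.1082]
ee_rot: [-3.141, 0.0, -2.042]
force: [-0.5, 0.0, -0.2]
width: 0.0001
```

>>> move_arm(deltas=[[[0,0,0,0,0,0,0],[0,0,0,0,0,0,0],[0,0,0,0,0,0,0]]])

```text
t: 23.47
eef_pos: [0.4668, 0.0151, 0.1079]
ee_rot: [-3.141, -0.0, -2.045]
force: [-0.3, -0.4, 0.2]
width: 0.0007
```

>>> move_arm(deltas=[[[0,0,0,0,0,0.001,0],[0,0,0,0,0,0.002,0],[0,0,0,0,0,0.003,0],[0,0,0,0,0,0.003,0],[0,0,0,0,0,0.003,0]]])

```text
t: 23.88
eef_pos: [0.4659, 0.0153, 0.1047]
ee_rot: [3.141, -0.0, -2.044]
force: [-0.1, -0.4, -1.5]
width: 0.0003
```

>>> move_arm(deltas=[[[0,0,0,0,0,0.0005,0],[0,0,0,0,0,0.0005,0],[0,0,0,0,0,0.0005,0],[0,0,0,0,0,0.0005,0]]])

```text
t: 24.22
eef_pos: [0.466, 0.0155, 0.1044]
ee_rot: [-3.142, 0.0, -2.044]
force: [-0.2, 0.2, 0.9]
width: 0.0006
```

>>> move_arm(deltas=[[[0,0,0,0,0,0.0005,0],[0,0,0,0,0,0.0005,0],[0,0,0,0,0,0.0005,0],[0,0,0,0,0,0.0005,0]]])

```text
t: 24.55
eef_pos: [0.4661, 0.0155, 0.1039]
ee_rot: [-3.142, 0.0, -2.044]
force: [-0.2, -0.3, -0.4]
width: 0.0006
```

>>> move_arm(deltas=[[[0,0,0,0,0,0.0005,0],[0,0,0,0,0,0.0005,0],[0,0,0,0,0,0.0005,0],[0,0,0,0,0,0.0005,0]]])

```text
t: 24.88
eef_pos: [0.466, 0.0155, 0.1036]
ee_rot: [-3.141, 0.0, -2.044]
force: [-2.6, 1.7, 5.7]
width: 0.0003
```

>>> move_arm(deltas=[[[0,0,0,0,0,0.0005,0],[0,0,0,0,0,0.0005,0],[0,0,0,0,0,0.0005,0],[0,0,0,0,0,0.0005,0]]])

```text
t: 25.22
eef_pos: [0.466, 0.0155, 0.1034]
ee_rot: [-3.141, 0.0, -2.043]
force: [-4.0, 1.3, 9.8]
width: 0.0004
```

The near_left corner now makes contact at 103.9 mm. Its own foot would only be unloaded at 104.6 mm, so it carries about 7.5 N. Stiffness has doubled to about 20 N/mm, so both feet bear. I'll retreat.

>>> move_arm(deltas=[[[0,0,0,0,0,-0.003,0],[0,0,0,0,0,-0.01,0],[0,0,0,0,0,-0.04,0],[0,0,0,0,0,-0.08,0],[0,0,0,0,0,-0.12,0],[0,0,0,0,0,-0.15,0],[0,0,0,0,0,-0.15,0],[0,0,0,0,0,-0.15,0],[0,0,0,0,0,-0.15,0]]])

```text
t: 25.97
eef_pos: [0.4656, 0.0154, 0.2528]
ee_rot: [3.141, 0.0, -2.044]
force: [-1.1, 0.2, 0.1]
width: 0.0005
```

```bash
python3 - <<'E'
from h import *
pre(); im,K,D,T=cam("side")
cv2.imwrite("pics/side1.png",im)
E
```

```text
t 25.97 p [0.4656 0.0154 0.2528] rpy [ 3.1413e+00  4.0000e-04 -2.0439e+00] q [ 0.457 -0.011 -0.386 -0.    -1.196 -0.93 ] F [-1.12  0.2   0.11] M [0.026 0.099 0.01 ] w 0.0005
```

View pics/side1.png

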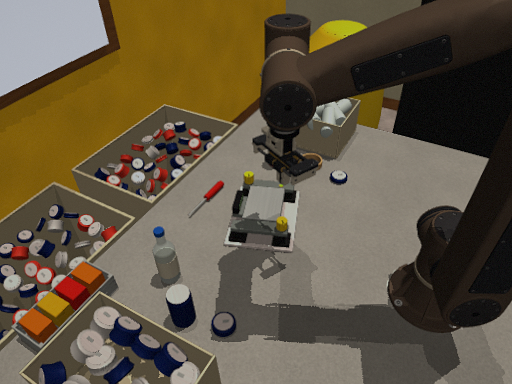

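The side view shows the scale where it was, with knobs at (248,177) and (282,223) and the gripper clear above it. The can, clear bottle, screwdriver and flat cans haven't moved; the arm hides the red bottle and most of the tape.

```bash
python3 -c "
from h import *
print(arm.job_done())"
```

```text
the job is handed in; nothing more can be done
None
```

I turned both yellow knobs clockwise, near_left by about 53° and far_right by about 52°, then let go, lifted clear and handed in at about 26 s. No verdict was reported.

**What I did:** I touched the pan as a height reference, then pressed each knob top to find how short its foot was. near_left was about 1.6 mm short and far_right about 1.5 mm.

**Last checks by touch:**
- **Level:** both corners sit at about 103.9–104.0 mm, within about 0.001 rad of level.
- **Near_left:** its corner now sits about 0.75 mm below where that foot would just be unloaded, so it carries roughly 7.5 N. The corner is also about twice as stiff as before, which fits both screw feet bearing.
- **Far_right:** this check was less clear. Its stiffness came out at about 10 N/mm instead of the expected 20, though its contact height agreed with both feet bearing.

**Other notes:**
- One release move wrongly contained a brief turn on near_left. The corner had risen 2.25 mm against 2.36 mm intended, and I set far_right to suit.
- The last picture shows the scale in place and the can, clear bottle, screwdriver and flat cans unmoved. The arm hid the red bottle and most of the tape, so I did not see those two at the end, but I never worked near them.

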